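# Key in the electronic price tag and hold a spring clip gaping over its edge

## Task

Key the new offer into the electronic price tag by pressing its keys fully down one at a time: green first, then yellow, then blue. Then pinch the tails of the orange spring clip so that its jaws gape wide, carry it over and hold it straddling the middle of the top edge of the upright tag panel, one lip on each side and squarely along the edge, with about 15 mm of the panel between the jaws and the clip not touching the panel, so that I can slip a paper offer ticket in. Finish while still holding the clip squeezed open there; do not let go, and leave the stamp, the green-capped jar and the red carton where they are.

Things in the scene. Friction and masses are not known exactly. Their poses are not given: they have to be found in the camera images.
- tag_stand: Fixed electronic price tag: grey base 110 (x) x 130 x 12 mm on the counter, origin at the centre of its underside, z up. A white panel 4 mm thick (x), 80 mm wide (y) stands upright at x = +36 mm and reaches up to z = 96 mm; its printed face looks to -x (towards the robot), where three keys stand in a row along y at x = -36 mm, 38 mm apart
- tag_edge (a point): Middle of the panel's top edge (96 mm above the counter); x is the panel's normal (pointing to the back), y runs along the edge, z up
- key_green_top (a point): Centre of the top face of the green round key (24 mm across) when up; moves down with it. The colours of the three places are swapped about. The key travels 6 mm straight down, spring loaded, 4 N at the bottom, and springs back
- key_yellow_top (a point): The same for the yellow key
- key_blue_top (a point): The same for the blue key
- key_green (a joint): Travel of the green key: 0 up, 0.006 fully down (m)
- key_yellow (a joint): Travel of the yellow key, likewise
- key_blue (a joint): Travel of the blue key, likewise
- clip: Loose spring clip, 70 g, standing on its shut lips, tails up; 32 mm wide (its y), 79 mm high. Origin: centre of its underside; the frame belongs to the -x half. Hinge along y, 36 mm above the origin. Two orange tails, 26 mm wide, rise from the hinge to the top, leaning apart 0.28 rad each, 43 mm over their outsides at the top; pinch them together along x to open the jaws
- lip_a (a point): Inner face of the black rubber lip of the -x half, 4 mm above its lower edge
- lip_b (a point): The same on the +x half; the two points are 1 mm apart when shut, 19 mm at full squeeze. Above them the jaws have room for 28 mm of panel below the hinge barrel
- clip_jaw (a joint): Opening of the clip: 0 shut, 0.56 fully squeezed (rad); pinched evenly, each half turns half of it. Takes 3 N at the tails at first, 8 N at full squeeze, where the tails stand parallel, 19 mm over their outsides, against a stop that bears a 20 N grip
- stamp: Loose wooden price stamp, 33 x 58 x 76 mm, origin at the centre of its underside; a bystander. Behind it stands a fixed red ball dispenser about 0.35 m tall, from world x about 0.60, y -0.10 to 0.07; left of that fixed wooden drawers begin at x about 0.63: carry things past well in front of them
- green_jar: Loose sprinkle jar with green cap, 46 mm across, 96 mm high, origin at the centre of its underside; a bystander
- red_carton: Loose red carton, 49 x 73 x 122 mm, origin at the centre of its underside; a bystander

How it is judged:
By the outcome, as a careful person would: the job done as asked, in the order asked, and still so for the second after the job is handed in, while the arm keeps its last pose, push and grip.
It also fails if it takes over 64 s, if anything falls off the work surface, if the arm or the gripper's body presses on something with over 40 N, if the wrist force passes 120 N, or if a joint passes its speed limit or range.

## Robot

A 7-joint arm with a two-finger parallel gripper is mounted at the origin on a cart in front of the work surface, level with it; the furniture and walls round the work are solid. World frame = base frame: x ahead of the robot, y to its left, z up, the work surface at z = 0. Lengths are in m, angles in rad, forces in N, time in s.
With the tool pointing down it reaches from about 0.425 to 0.825 m from the base axis. Payload 3.6 kg.
Tool frame: the origin (TCP) lies at the centre of the arm's flange, where the gripper is bolted on; the fingertips stand 186 mm ahead of it and the grasp point (between the pads) lies 167 mm ahead of it; z points along the fingers, y is the line along which they close (so a half turn about z gives the same grasp; the last joint's range is limited). The gripper opens to 93 mm and grips with 3 to 60 N. Pads are 15 mm wide; open, the fingers measure 128 mm over their backs; the gripper's body (75 mm by 188 mm) begins 65 mm behind the grasp point.
Start: joints at [1.103, 0.615, -0.013, 1.423, 0.008, 1.103, -0.04], TCP at [0.278, -0.588, 0.405] pointing down, gripper open.
Joint ranges: [-3.12, 3.12], [-0.3, 2.06], [-1.34, 1.32], [0.26, 2.42], [-1.36, 4.5], [0.01, 1.98], [-2.84, 2.84]. Speed limits (rad/s): [2.79, 2.79, 3.14, 3.14, 3.14, 3.14, 3.14].

## Interface

Orientations are given as a unit quaternion [w, x, y, z].
In Python, from workcell import sense, capture, close_job gives the robot as it stands. The module is installed in compiled form; this text tells all that it offers.
- The arm moves only by the shell command python3 -m creep 'ROWS' [FORCE]. ROWS is JSON, a list of rows, each a list of 3 entries, a list of its own where there are three numbers: the closure, from -1 (fully open) to 1 (shut), then the shift along the tool's x, y, z in m, then the turn about the tool's z in degrees. A call has 1 to 20 rows; each row shifts and turns the commanded pose from where the row before left it, along the tool's axes as they then stand; what a row does not reach is not made up. A row lasts 1/10 s, in which the tool goes at most 50 mm and 8.59 degrees, less where a joint would pass 70% of its speed; a pose out of reach is approached as far as the arm can. A call is refused whole if a number of a shift passes 0.05 or a number of a turn 8.59, either way. A call with a gripper value outside its range is refused whole. The fingers move at their own pace and stop on an object; FORCE is the grip in N (left out, the last holds). Time passes only in rows, so rows that do not move let the fingers close. It gives the time, the measured TCP pose, the force, the opening and the grip force at its end, in the units of the state.
- sense(): the state, without advancing time (a new reading comes with each control period).
- capture(name): name is "scene" or "top" or "wrist"; returns a dict with "color" (480x640x3 uint8, blue, green, red), "mtx" (3x3 intrinsics, pixels), "distortion" ([k1, k2, p1, p2, k3] as OpenCV has them; the pictures are not rectified), "cam_to_world" (4x4, takes a point from camera to world coordinates); the wrist camera has in their place "T_tool_cam" (4x4, takes a point from camera to tool coordinates, whose origin is the TCP and whose axes are the flange's). Camera axes: x right, y down, z forward; pixel columns grow to the right and rows downward; lengths in m; the calibration is good to about 2 mm. A picture is of the moment at which its call begins: read the wrist's pose just before it. There is no depth.
- close_job(): hands the job in; it is judged then, once.
The state is a dict: "t": time; "joint_positions": joint angles; "qvel": joint speeds; "effort": joint torques, N m; "position": TCP position; "ee_rot": TCP orientation; "force": force on the tool from outside, world axes, zero at the start; "torque": the same for the moment, N m; "width": finger opening in m; "grasp_force": force on a finger pad.
Only numpy, scipy, OpenCV 4.12 (cv2) and the standard library are available. Lean on these libraries where they do the work, as an engineer would, in place of code of your own. Each camera call takes 0.05 s, during which the arm holds its last target. There are 200 camera calls.

## Working session

There is one attempt and no reset: what is moved stays moved. The work goes in short steps, Python scripts to look and compute and a shell command to move; the robot and the scene stay as the last step left them, time stands still between calls to the robot, and variables do not carry over. Pictures are saved under pics/ and viewed, at most 10 in all, crops included, and the job is handed in when it is done.

```bash
mkdir -p pics; python3 - <<'E'
from workcell import sense,capture
import cv2,numpy as np,pickle
s=sense();print({k:np.round(v,3).tolist() for k,v in s.items()})
d={}
for n in("scene","top"):
    d[n]=capture(n);cv2.imwrite(f"pics/{n}0.png",d[n]["color"]);print(n,np.round(d[n]["mtx"],1).tolist(),d[n]["distortion"],np.round(d[n]["cam_to_world"],3).tolist())
w=capture("wrist");print(np.round(w["T_tool_cam"],3).tolist())
pickle.dump(d,open("d0.pkl","wb"))
E
```

```text
{'t': 0.0, 'joint_positions': [1.103, 0.616, -0.013, 1.425, 0.008, 1.103, -0.04], 'qvel': [0.0, -0.002, -0.003, -0.001, -0.001, 0.002, -0.001], 'effort': [-0.001, -45.894, 0.209, -16.574, -0.061, 0.021, 0.0], 'position': [0.278, -0.587, 0.404], 'ee_rot': [-0.001, 0.976, 0.219, -0.0], 'force': [-0.246, -0.929, 0.652], 'torque': [-0.034, 0.024, -0.042], 'grasp_force': 0.0, 'width': 0.093}
scene [[521.6, 0.0, 306.3], [0.0, 521.6, 239.3], [0.0, 0.0, 1.0]] [-0.01791946  0.          0.          0.          0.        ] [[-0.425, -0.489, 0.762, -0.484], [-0.905, 0.236, -0.353, 0.454], [-0.007, -0.84, -0.543, 0.795], [0.0, 0.0, 0.0, 1.0]]
top [[492.8, 0.0, 326.0], [0.0, 492.8, 234.2], [0.0, 0.0, 1.0]] [0.0356048 0.        0.        0.        0.       ] [[-0.046, -0.974, 0.222, 0.213], [-0.999, 0.045, -0.011, -0.002], [0.0, -0.223, -0.975, 1.376], [0.0, 0.0, 0.0, 1.0]]
[[0.001, -0.962, -0.274, 0.075], [1.0, 0.001, 0.001, -0.0], [-0.001, -0.274, 0.962, 0.02], [0.0, 0.0, 0.0, 1.0]]
```

View pics/scene0.png

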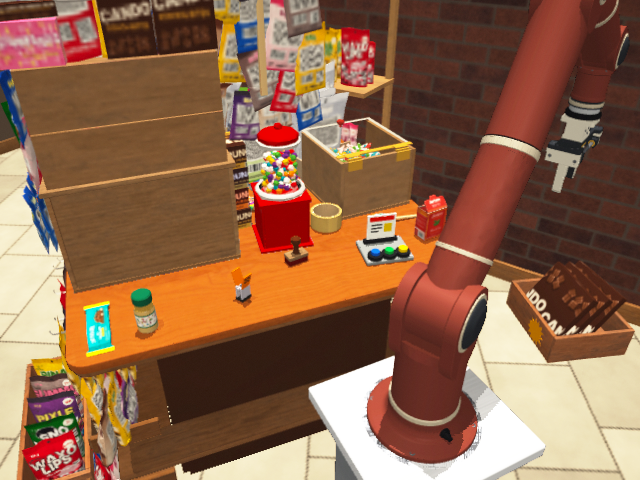

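View pics/top0.png

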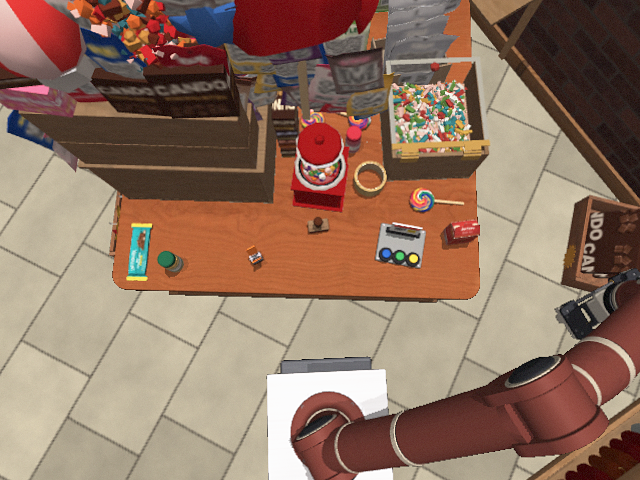

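The scene picture shows the tag near (385,245) and the clip at (242,285). In the top view the keys are blue (386,254), green (400,257) and yellow (413,259), with the clip at (254,257), stamp at (317,226), jar at (168,260) and carton at (461,231).

```bash
cat > h.py <<'E'
import cv2,numpy as np
from scipy.spatial.transform import Rotation as R
def ray(c,uv):
    p=cv2.undistortPoints(np.array([[uv]],float),c["mtx"],np.array(c["distortion"]))[0,0]
    T=np.array(c["cam_to_world"]); return T[:3,3],T[:3,:3]@np.array([p[0],p[1],1.])
def plane(c,uv,z):
    o,d=ray(c,uv); return o+d*(z-o[2])/d[2]
def tri(c1,u1,c2,u2):
    o1,d1=ray(c1,u1);o2,d2=ray(c2,u2)
    s=np.linalg.lstsq(np.c_[d1,-d2],o2-o1,rcond=None)[0]
    a,b=o1+s[0]*d1,o2+s[1]*d2; return (a+b)/2,np.linalg.norm(a-b)
def blob(c,lo,hi,box):
    x0,y0,x1,y1=box; hsv=cv2.cvtColor(c["color"],cv2.COLOR_BGR2HSV)[y0:y1,x0:x1]
    m=cv2.inRange(hsv,np.array(lo),np.array(hi))
    n,l,st,ce=cv2.connectedComponentsWithStats(m)
    i=1+np.argmax(st[1:,4]); return ce[i]+[x0,y0],st[i],(l==i).astype(np.uint8)
def wristcam(c,s):
    T=np.eye(4);q=s["ee_rot"];T[:3,:3]=R.from_quat([q[1],q[2],q[3],q[0]]).as_matrix();T[:3,3]=s["position"]
    c["cam_to_world"]=T@np.array(c["T_tool_cam"]);return c
E
python3 - <<'E'
import pickle;from h import *
d=pickle.load(open("d0.pkl","rb"));t,s=d["top"],d["scene"]
for n,lo,hi in(("blue",(100,120,60),(125,255,255)),("green",(45,120,60),(80,255,255)),("yellow",(22,150,100),(35,255,255))):
    a=blob(t,lo,hi,(375,240,430,270));b=blob(s,lo,hi,(360,235,415,265))
    print(n,a[0],a[1][4],b[0],b[1][4],tri(t,a[0],s,b[0]), plane(t,a[0],.025))
a=blob(t,(5,170,150),(14,255,255),(244,243,262,268));b=blob(s,(5,170,180),(16,255,255),(225,260,255,305))
print("clip",a[0],a[1],b[0],b[1],tri(t,a[0],s,b[0]))
A=cv2.resize(t["color"][215:275,370:430],None,fx=6.6,fy=6.6,interpolation=2)
B=cv2.resize(t["color"][237:273,236:272],None,fx=11,fy=11,interpolation=2)
C=cv2.resize(s["color"][260:310,220:270],None,fx=7.92,fy=7.92,interpolation=2)
cv2.imwrite("pics/c1.png",np.hstack([A[:390,:390],C[:390,:390]]))
print("stamp top",plane(t,(317,222),.076),"jar",plane(t,(167,259),.096),"carton",plane(t,(461,228),.122))
E
```

```text
blue [385.91044776 253.08955224] 67 [375.01538462 252.27692308] 65 (array([ 0.4591552 , -0.18035116,  0.02824212]), np.float64(0.0005927317011778766)) [ 0.45991    -0.18053352  0.025     ]
green [399.4        255.76666667] 60 [388.83870968 250.32258065] 62 (array([ 0.44980062, -0.21685553,  0.02933134]), np.float64(0.00031620983653456565)) [ 0.45064965 -0.21741672  0.025     ]
yellow [413.0952381  258.26984127] 63 [402.56716418 248.46268657] 67 (array([ 0.44109373, -0.25393874,  0.02961238]), np.float64(3.582217924658875e-05)) [ 0.44188386 -0.25478881  0.025     ]
clip [250.32793522 251.92712551] [  0   0  18  25 247] [238.32408325 278.98017839] [   0    0   30   45 1009] (array([0.47359668, 0.18977117, 0.0537101 ]), np.float64(0.005698557274222041))
stamp top [0.5449864  0.00713578 0.076     ] jar [0.45778933 0.40416442 0.096     ] carton [ 0.49976889 -0.36803482  0.122     ]
```

View pics/c1.png

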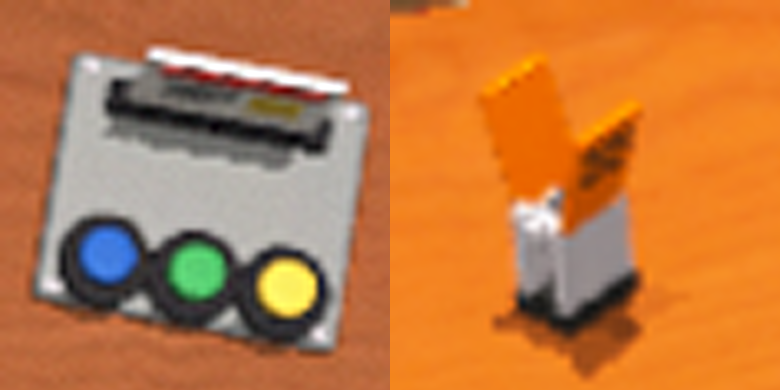

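The crop shows the blue, green and yellow keys left to right (stand yaw about -14°) and the clip standing with its tails apart. Next I go above the green key with the closing axis across the key row.

```bash
python3 -m creep '[[1,[0.0224,-0.0187,0],0],[1,[0.0224,-0.0187,0],0],[1,[0.0224,-0.0187,0],0],[1,[0.0224,-0.0187,0],0],[1,[0.0224,-0.0187,0],0],[1,[0.0224,-0.0187,0],0],[1,[0.0224,-0.0187,0],0],[1,[0.0224,-0.0187,0],0],[1,[0.0224,-0.0187,0],0],[1,[0.0224,-0.0187,0],0],[1,[0.0224,-0.0187,0],0],[1,[0.0224,-0.0187,0],0],[1,[0.0224,-0.0187,0],0],[1,[0.0224,-0.0187,0],0],[1,[0,0,0],-8.5],[1,[0,0,0],-8.5],[1,[0,0,0],-8.5],[1,[0,0,0],-8.5],[1,[0,0,0],-8.5],[1,[0,0,0],-8.5]]' 10
python3 - <<'E'
from workcell import sense,capture;from h import *
import pickle
s=sense();c=wristcam(capture("wrist"),s);pickle.dump(c,open("w1.pkl","wb"));cv2.imwrite("pics/w1.png",c["color"])
print(np.round(c["mtx"],1).tolist())
E
```

```text
t: 2.15
position: [0.4493, -0.2168, 0.4045]
ee_rot: [-0.0, 0.784, 0.62, -0.0]
force: [-0.0, 0.7, 0.5]
width: 0.001
grasp_force: 0.0
[[388.2, 0.0, 321.1], [0.0, 388.2, 241.3], [0.0, 0.0, 1.0]]
```

View pics/w1.png

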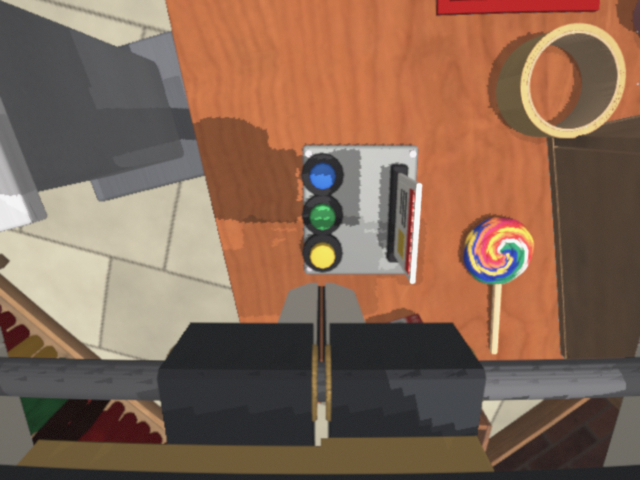

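The wrist view shows keys blue (323,175), green (322,216) and yellow (322,256), and the white panel top from about (419,184) to (412,283).

```bash
python3 - <<'E'
import pickle;from h import *
c=pickle.load(open("w1.pkl","rb"));T=c["cam_to_world"]
ks={}
for n,lo,hi in(("blue",(100,120,60),(125,255,255)),("green",(45,120,60),(80,255,255)),("yellow",(22,150,100),(35,255,255))):
    a=blob(c,lo,hi,(300,145,345,275));p=plane(c,a[0],.029);ks[n]=p
    print(n,a[0],p,"tool",(np.linalg.inv(T@np.linalg.inv(c["T_tool_cam"]))@np.r_[p,1])[:3])
v=ks["blue"]-ks["yellow"];print(np.linalg.norm(v),"yaw",np.degrees(np.arctan2(-v[0],v[1])))
hsv=cv2.cvtColor(c["color"],cv2.COLOR_BGR2HSV)[170:300,400:430];m=cv2.inRange(hsv,np.array((0,0,200)),np.array((180,40,255)))
n,l,st,ce=cv2.connectedComponentsWithStats(m);i=1+np.argmax(st[1:,4]);ys,xs=np.where(l==i)
print(st[i]+[400,170,0,0,0])
r=cv2.minAreaRect(np.c_[xs+400,ys+170].astype(np.float32));b=cv2.boxPoints(r);print(r,b)
P=np.array([plane(c,q,.096) for q in b]);print(P,P.mean(0))
g=ks["green"];y=v/np.linalg.norm(v);x=np.array([y[1],-y[0],0]);print("edge by keys",g+.072*x)
E
```

```text
blue [322.26056338 175.76408451] [ 0.45735615 -0.18169403  0.029     ] tool [ 3.59373996e-02 -1.23940551e-05  3.75545834e-01]
green [322.14457831 216.44779116] [ 0.44859864 -0.2184729   0.029     ] tool [-1.86971554e-03 -5.19984045e-05  3.75541240e-01]
yellow [321.69457014 255.65384615] [ 0.43936108 -0.25586786  0.029     ] tool [-0.04038701 -0.00041663  0.37553677]
0.07632548433115986 yaw -13.636867295327997
[410 183  12 101 544]
((415.4358825683594, 232.96240234375), (5.920191287994385, 100.31066131591797), 3.8140745162963867) [[409.14606 282.80975]
 [415.8186  182.72125]
 [421.7257  183.11505]
 [415.05316 283.20355]]
[[ 0.50706256 -0.27289643  0.096     ]
 [ 0.52542735 -0.19525295  0.096     ]
 [ 0.52968614 -0.19654006  0.096     ]
 [ 0.51162825 -0.27433484  0.096     ]] [ 0.51845108 -0.23475607  0.096     ]
edge by keys [ 0.51856892 -0.23544816  0.029     ]
```

```bash
python3 -m creep '[[1,[-0.002,0,0.03],0],[1,[0,0,0.03],0],[1,[0,0,0.03],0],[1,[0,0,0.03],0],[1,[0,0,0.03],0],[1,[0,0,0.03],0],[1,[0,0,0.004],0],[1,[0,0,0],0]]'
python3 -m creep '[[1,[0,0,0.003],0],[1,[0,0,0.003],0],[1,[0,0,0.003],0],[1,[0,0,0.002],0],[1,[0,0,0],0]]'
```

```text
t: 3.0
position: [0.4486, -0.2185, 0.2204]
ee_rot: [-0.001, 0.787, 0.617, -0.001]
force: [-0.9, 0.5, 1.4]
width: -0.0001
grasp_force: 0.5
t: 3.5
position: [0.4494, -0.2186, 0.2139]
ee_rot: [0.002, 0.786, 0.618, 0.0]
force: [-5.7, 2.5, 29.1]
width: 0.0003
grasp_force: 14.7
```

```bash
python3 - <<'E'
from workcell import sense,capture;from h import *
c=capture("scene");w=capture("wrist")
A=cv2.resize(c["color"][215:270,355:415],None,fx=6.6,fy=6.6,interpolation=2)
B=cv2.resize(w["color"][120:360,200:440],(396,363))
cv2.imwrite("pics/p1.png",np.hstack([A,B]))
E
```

```text
(no output)
```

View pics/p1.png

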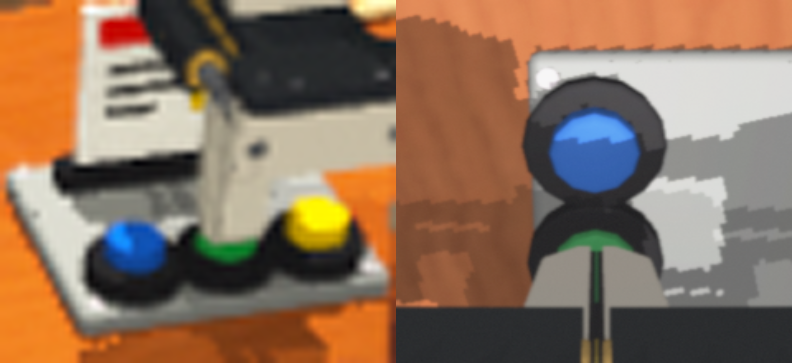

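The picture shows the green key sunk below its neighbours, but the tip overhangs the collar. I'll release in small steps to see over what height the spring force falls off.

```bash
for i in 1 2 3 4 5 6 7; do python3 -m creep '[[1,[0,0,-0.0015],0],[1,[0,0,0],0]]' | egrep 'position|force: \['; done
```

```text
position: [0.4493, -0.2187, 0.2141]
force: [-3.8, 2.1, 17.9]
position: [0.4493, -0.2188, 0.2143]
force: [-2.0, 0.9, 11.0]
position: [0.4494, -0.2189, 0.2151]
force: [0.0, 0.3, 3.5]
position: [0.4494, -0.219, 0.2161]
force: [0.7, -0.2, 2.9]
position: [0.4494, -0.219, 0.2174]
force: [1.3, -0.4, 2.6]
position: [0.4493, -0.2189, 0.2189]
force: [1.8, -0.1, 2.7]
position: [0.4488, -0.2187, 0.2202]
force: [0.6, -0.4, 2.1]
```

```bash
for i in 1 2 3 4; do python3 -m creep '[[1,[0,0,-0.002],0],[1,[0,0,0],0],[1,[0,0,0],0]]' | egrep 'position|force: \['; done
python3 - <<'E'
from workcell import sense
import numpy as np
print(np.mean([sense()["force"][2] for _ in range(20)]))
E
```

```text
position: [0.4486, -0.2186, 0.222]
force: [-0.7, 0.3, -0.9]
position: [0.4489, -0.2187, 0.2243]
force: [1.2, -0.4, 0.6]
position: [0.449, -0.2187, 0.2263]
force: [-0.2, -0.8, -0.7]
position: [0.449, -0.2188, 0.2283]
force: [0.6, -0.4, -0.5]
-0.536771521516494
```

Contact is lost at about 0.221 and the hard stop is at 0.2142, so the green key had its full 6 mm. Yellow is next, then blue.

```bash
python3 -m creep '[[1,[-0.019,0,-0.003],0],[1,[-0.019,0,0],0],[1,[0,0,0],0],[1,[0,0,0.005],0],[1,[0,0,0.005],0],[1,[0,0,0.005],0],[1,[0,0,0.003],0],[1,[0,0,0.003],0],[1,[0,0,0],0],[1,[0,0,0],0]]'
python3 -m creep '[[1,[0,0,-0.006],0],[1,[0,0,-0.008],0],[1,[0,0,-0.007],0],[1,[0.025,0,0],0],[1,[0.026,0,0],0],[1,[0.025,0,0],0],[1,[0,0,0],0],[1,[0,0,0.005],0],[1,[0,0,0.005],0],[1,[0,0,0.005],0],[1,[0,0,0.003],0],[1,[0,0,0.003],0],[1,[0,0,0],0],[1,[0,0,0],0]]'
python3 -m creep '[[1,[0,0,-0.01],0],[1,[0,0,-0.04],0],[1,[0,0,-0.05],0],[1,[0,0,-0.05],0],[1,[0,0,-0.02],0],[1,[0,0,0],0]]'
```

```text
t: 7.2
position: [0.4404, -0.2541, 0.2139]
ee_rot: [0.0, 0.786, 0.619, -0.0]
force: [-5.3, 3.8, 31.7]
width: 0.0005
grasp_force: 16.0
t: 8.6
position: [0.4575, -0.1829, 0.2138]
ee_rot: [0.001, 0.787, 0.617, -0.001]
force: [-6.2, 1.3, 33.2]
width: 0.0006
grasp_force: 16.9
t: 9.2
position: [0.4585, -0.1827, 0.3832]
ee_rot: [0.003, 0.787, 0.617, 0.002]
force: [-0.1, 0.2, -0.4]
width: 0.0006
grasp_force: 0.0
```

```bash
python3 -m creep '[[1,[0.0365,-0.0074,0],0],[1,[0.0365,-0.0074,0],0],[1,[0.0365,-0.0074,0],0],[1,[0.0365,-0.0074,0],0],[1,[0.0365,-0.0074,0],0],[1,[0.0365,-0.0074,0],0],[-1,[0.0365,-0.0074,0],0],[-1,[0.0365,-0.0074,0],0],[-1,[0.0365,-0.0074,0],0],[-1,[0.0365,-0.0074,0],0],[-1,[0,0,0],0],[-1,[0,0,0],0],[-1,[0,0,0],0]]'
python3 - <<'E'
from workcell import sense,capture;from h import *
import pickle
s=sense();c=wristcam(capture("wrist"),s);pickle.dump(c,open("w2.pkl","wb"))
cv2.imwrite("pics/w2.png",cv2.resize(c["color"][130:290,220:420],None,fx=3.75,fy=3.75,interpolation=2))
E
```

```text
t: 10.5
position: [0.4726, 0.1885, 0.379]
ee_rot: [0.0, 0.787, 0.617, -0.002]
force: [-0.1, -0.3, -0.7]
width: 0.0521
grasp_force: 0.0
```

View pics/w2.png

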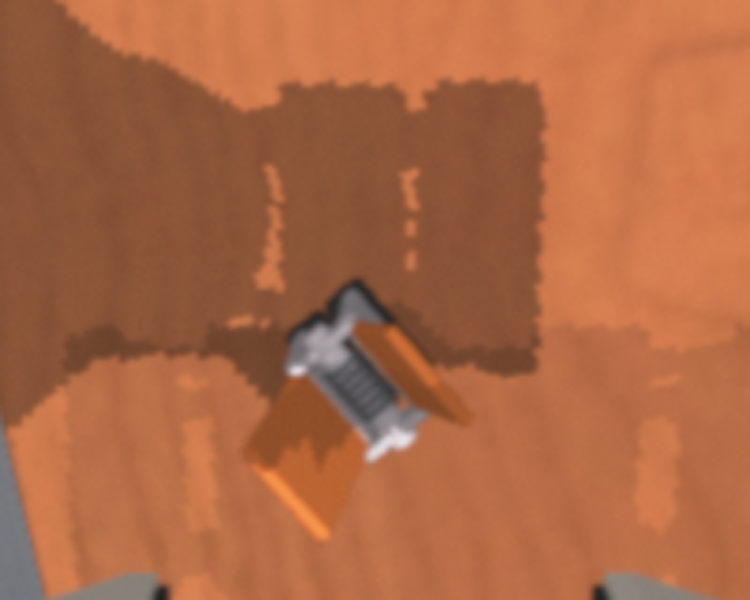

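The crop shows the clip's hinge axis running from (320,345) to (395,440). The left tail's top edge runs (247,462)-(323,540) and the right tail's (393,325)-(470,418). Next I turn these into world points.

```bash
python3 - <<'E'
import pickle;from h import *
c=pickle.load(open("w2.pkl","rb"))
T=c["cam_to_world"]@np.linalg.inv(c["T_tool_cam"])
f=lambda u,v,z:plane(c,(u/3.75+220,v/3.75+130),z)
L=[f(247,462,.0785),f(323,540,.0785)];Rr=[f(393,325,.0785),f(470,418,.0785)]
for a,b in(L,Rr):print(a,b,np.linalg.norm(b-a),np.degrees(np.arctan2(*(b-a)[1::-1])))
m=sum(L+Rr)/4;print("center",m)
h=[f(325,350,.038),f(393,440,.038)];print("hinge",h,np.mean(h,0))
d=(L[1]-L[0])/2+(Rr[1]-Rr[0])/2;print("axis deg",np.degrees(np.arctan2(d[1],d[0])),"sep",np.linalg.norm(np.cross((sum(Rr)-sum(L))/2,d/np.linalg.norm(d))))
p=np.r_[m,1];print("tool",np.linalg.inv(T)@p, "tool x yaw",np.degrees(np.arctan2(T[1,0],T[0,0])))
di=np.linalg.inv(T[:3,:3])@d;print("axis in tool",np.degrees(np.arctan2(di[1],di[0])))
E
```

```text
[0.44156342 0.18083316 0.0785    ] [0.45230755 0.1608952  0.0785    ] 0.022648584159111407 -61.680744524184455
[0.47688549 0.20131439 0.0785    ] [0.48738    0.17914985 0.0785    ] 0.024523490791426746 -64.66329791882613
center [0.46453412 0.18054815 0.0785    ]
hinge [array([0.4587934 , 0.19058541, 0.038     ]), array([0.46872132, 0.16624796, 0.038     ])] [0.46375736 0.17841669 0.038     ]
axis deg -63.23130704096599 sep 0.040148363499905415
tool [-0.00883791 -0.00538177  0.30053984  1.        ] tool x yaw 76.16994299865136
axis in tool 139.4010277631207
```

```bash
python3 -m creep '[[-1,[-0.0105,-0.006,0],-8],[-1,[0,0,0],-8],[-1,[0,0,0],-8],[-1,[0,0,0],-8],[-1,[0,0,0.02],-7.3],[-1,[0,0,0.02],0],[-1,[0,0,0],0],[-1,[0,0,0],0]]'
python3 - <<'E'
from workcell import sense,capture;from h import *
import pickle
s=sense();print(np.round(s["joint_positions"],2));c=wristcam(capture("wrist"),s);pickle.dump(c,open("w3.pkl","wb"))
cv2.imwrite("pics/w3.png",cv2.resize(c["color"][180:340,220:420],None,fx=3.75,fy=3.75,interpolation=2))
E
```

```text
t: 11.35
position: [0.4644, 0.1805, 0.3403]
ee_rot: [-0.0, 0.534, 0.846, -0.0]
force: [0.0, 0.4, -0.3]
width: 0.093
grasp_force: 0.0
[-0.07  0.51 -0.5   1.93  0.33  0.79 -0.31]
```

View pics/w3.png

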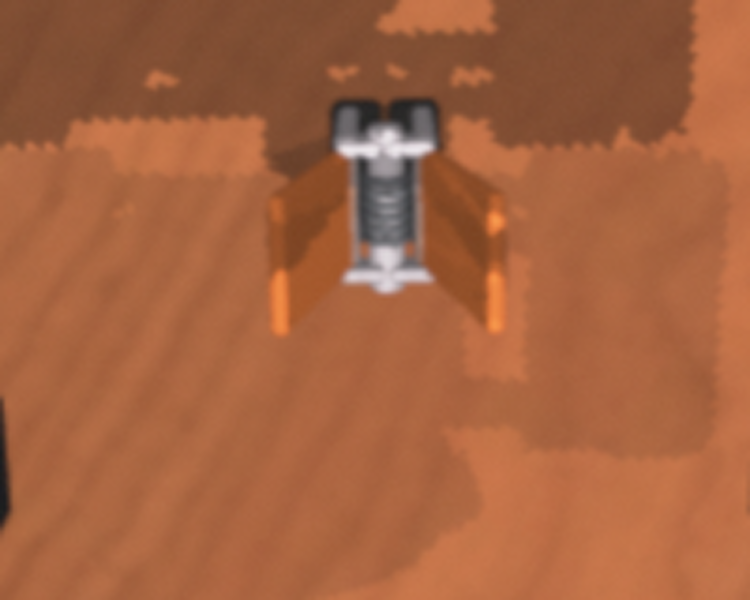

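The clip is now square to the tool: left tail top (272,197)-(282,333), right (503,200)-(503,330), centre column about 387.

```bash
python3 - <<'E'
import pickle;from h import *
c=pickle.load(open("w3.pkl","rb"))
Ti=np.linalg.inv(c["cam_to_world"]@np.linalg.inv(c["T_tool_cam"]))
f=lambda u,v,z:(Ti@np.r_[plane(c,(u/3.75+220,v/3.75+180),z),1])[:3].round(4)
print([f(272,197,.0785),f(282,333,.0785),f(503,200,.0785),f(503,330,.0785)],"hinge",f(387,140,.038),f(387,282,.038),"lip",f(385,105,.01))
E
```

```text
[array([ 0.0132, -0.0198,  0.2618]), array([-0.0115, -0.0185,  0.2618]), array([0.0127, 0.0198, 0.2618]), array([-0.0109,  0.0204,  0.2618])] hinge [1.430e-02 1.000e-04 3.023e-01] [-1.520e-02  2.000e-04  3.023e-01] lip [ 1.590e-02 -1.000e-04  3.303e-01]
```

```bash
python3 -m creep '[[-1,[0.001,0,0.025],0],[-1,[0,0,0.025],0],[-1,[0,0,0.025],0],[-1,[0,0,0.018],0],[-1,[0,0,0.01],0],[-1,[0,0,0],0],[-1,[0,0,0],0]]'
python3 -m creep '[[1,[0,0,0],0],[1,[0,0,0],0],[1,[0,0,0],0],[1,[0,0,0],0],[1,[0,0,0],0],[1,[0,0,0],0],[1,[0,0,0],0],[1,[0,0,0],0],[1,[0,0,0],0],[1,[0,0,0],0],[1,[0,0,0],0],[1,[0,0,0],0],[1,[0,0,0],0],[1,[0,0,0],0],[1,[0,0,0],0]]' 15
```

```text
t: 12.1
position: [0.4641, 0.1827, 0.2382]
ee_rot: [0.001, 0.533, 0.846, 0.001]
force: [0.5, 0.6, -0.3]
width: 0.0931
grasp_force: 0.0
t: 13.6
position: [0.4655, 0.1837, 0.239]
ee_rot: [0.002, 0.533, 0.846, 0.004]
force: [2.1, 2.0, 7.0]
width: 0.0188
grasp_force: 15.0
```

Squeezed fully (18.8 mm). Now I lift, turn back square to the panel, and check the clearance to the box behind.

```bash
python3 -m creep '[[1,[0,0,-0.01],0],[1,[0,0,-0.03],0],[1,[0,0,-0.03],0],[1,[0,0,-0.03],0],[1,[0,0,-0.03],0],[1,[0,0,0],7.9],[1,[0,0,0],7.8],[1,[0,0,0],7.8],[1,[0,0,0],7.8],[1,[0,0,0],7.8],[1,[0,0,0],0]]'
python3 - <<'E'
import pickle;from h import *
t=pickle.load(open("d0.pkl","rb"))["top"]
for z in(0,.1,.2):print(plane(t,(437,175),z),plane(t,(390,150),z))
E
```

```text
t: 14.7
position: [0.463, 0.1824, 0.3673]
ee_rot: [-0.0, 0.785, 0.619, -0.001]
force: [0.1, 0.0, -0.7]
width: 0.0187
grasp_force: 15.0
[ 0.69039538 -0.35050639  0.        ] [ 0.77508433 -0.21858957  0.        ]
[ 0.65572918 -0.32513907  0.1       ] [ 0.73426234 -0.20281091  0.1       ]
[ 0.62106299 -0.29977176  0.2       ] [ 0.69344034 -0.18703225  0.2       ]
```

```bash
python3 -m creep '[[1,[-0.0309,0.0075,0],0],[1,[-0.0309,0.0075,0],0],[1,[-0.0309,0.0075,0],0],[1,[-0.0309,0.0075,0],0],[1,[-0.0309,0.0075,0],0],[1,[-0.0309,0.0075,0],0],[1,[-0.0309,0.0075,0],0],[1,[-0.0309,0.0075,0],0],[1,[-0.0309,0.0075,0],0],[1,[-0.0309,0.0075,0],0],[1,[-0.0309,0.0075,0],0],[1,[-0.0309,0.0075,0],0],[1,[0,0,0],0],[1,[0,0,0],0]]'
```

```text
t: 16.1
position: [0.4642, -0.1996, 0.367]
ee_rot: [-0.001, 0.785, 0.619, -0.0]
force: [0.3, 0.4, -0.9]
width: 0.0191
grasp_force: 15.0
```

```bash
python3 -m creep '[[1,[-0.0055,0.0155,0],0],[1,[-0.0054,0.0152,0],0],[1,[-0.0054,0.0152,0],0],[1,[-0.0054,0.0152,0],0],[1,[0,0,0],0],[1,[0,0,0],0],[1,[0,0,0],0]]'
python3 - <<'E'
from workcell import sense,capture;from h import *
import pickle
s=sense();c=wristcam(capture("wrist"),s);d=capture("scene");t=capture("top");pickle.dump((c,d,t,s),open("w4.pkl","wb"))
A=cv2.resize(d["color"][180:270,340:430],(400,400),interpolation=2)
B=cv2.resize(c["color"][200:440,200:440],(400,400))
cv2.imwrite("pics/p4.png",np.hstack([A,B]))
E
```

```text
t: 16.8
position: [0.5185, -0.2332, 0.3672]
ee_rot: [-0.001, 0.785, 0.62, -0.0]
force: [-0.4, 0.1, -0.7]
width: 0.019
grasp_force: 15.0
```

View pics/p4.png

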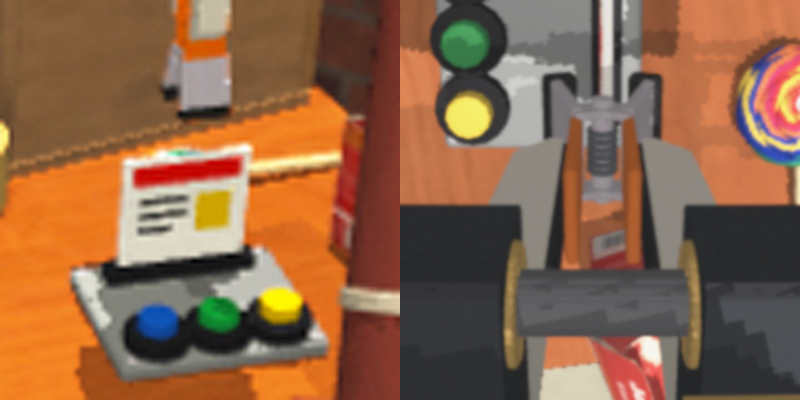

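The wrist crop shows the open jaws (inner sides about 575 and 632) straddling the panel line (about 590-615). The scene crop shows the clip above the panel, with the near lip's lower edge at about (203,113).

```bash
python3 - <<'E'
import pickle;from h import *
c,d,t,s=pickle.load(open("w4.pkl","rb"))
W=c["cam_to_world"]@np.linalg.inv(c["T_tool_cam"]);n=W[:3,1];print("tool y",n)
for off in(-.010,-.013,-.016):
    o,r=ray(d,(340+203*.225,180+113*.225));p0=W[:3,3]+off*n
    print(off,(o+r*((p0-o)@n)/(r@n)).round(4))
# check panel top edge height with scene: top corners
for u,v in((119,160),(250,147)):
    o,r=ray(d,(340+u*.225,180+v*.225));p0=np.array([.5185,-.235,.096]); print("panel corner",(o+r*((p0-o)@n)/(r@n)).round(4))
# panel line in wrist
hsv=cv2.cvtColor(c["color"],cv2.COLOR_BGR2HSV)
for y in(130,160,190,215,235,250):
    xs=np.where((hsv[y,300:345,1]<40)&(hsv[y,300:345,2]>190))[0]+300
    if len(xs):
        for x in(xs.min(),xs.max()+1):print(y,x,(np.linalg.inv(W)@np.r_[plane(c,(x,y),.096),1])[:3].round(4))
E
```

```text
tool y [ 0.97293511 -0.23107396 -0.00144835]
-0.01 [ 0.5074 -0.235   0.1302]
-0.013 [ 0.5048 -0.2332  0.132 ]
-0.016 [ 0.5022 -0.2314  0.1337]
panel corner [ 0.5286 -0.1926  0.098 ]
panel corner [ 0.5096 -0.2726  0.0966]
160 314 [ 0.0575 -0.0057  0.2712]
160 340 [0.0575 0.0109 0.2712]
215 322 [ 0.0218 -0.0005  0.2712]
215 327 [0.0218 0.0028 0.2712]
235 322 [ 0.0081 -0.0005  0.2712]
235 327 [0.0081 0.0028 0.2712]
250 323 [-2.400e-03  2.000e-04  2.712e-01]
250 326 [-0.0024  0.0022  0.2712]
```

```bash
python3 -m creep '[[1,[-0.001,0.001,0],0],[1,[0,0,0.01],0],[1,[0,0,0.01],0],[1,[0,0,0.01],0],[1,[0,0,0.01],0],[1,[0,0,0.006],0],[1,[0,0,0.004],0],[1,[0,0,0],0],[1,[0,0,0],0],[1,[0,0,0],0],[1,[0,0,0],0]]'
python3 - <<'E'
from workcell import sense,capture;from h import *
import pickle
s=sense();c=wristcam(capture("wrist"),s);d=capture("scene");t=capture("top");pickle.dump((c,d,t,s),open("w5.pkl","wb"))
A=cv2.resize(d["color"][190:250,355:415],(480,480),interpolation=2)
B=cv2.resize(c["color"][200:340,270:370],(300,420),interpolation=2);B=np.vstack([B,np.zeros((60,300,3),np.uint8)])
cv2.imwrite("pics/p5.png",np.hstack([A,B]))
E
```

```text
t: 18.05
position: [0.52, -0.2357, 0.3177]
ee_rot: [0.0, 0.785, 0.619, 0.0]
force: [-0.2, 0.0, -1.2]
width: 0.0188
grasp_force: 15.0
```

View pics/p5.png

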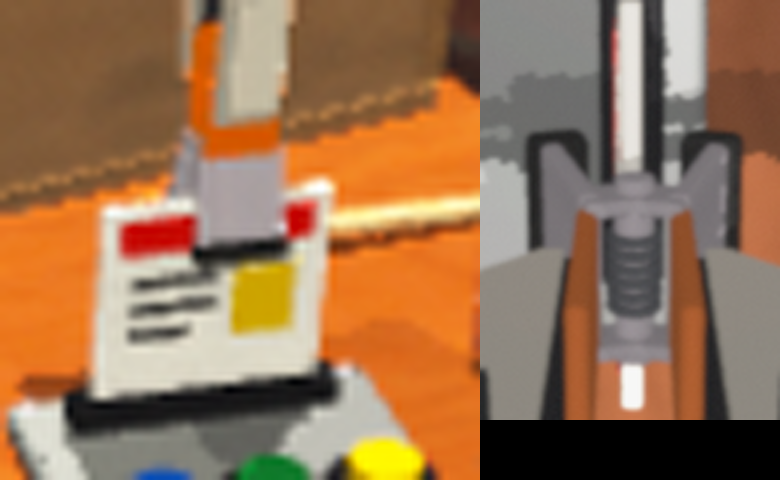

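The scene crop shows the clip straddling the panel with the near lip's lower edge at about (240,258). In the wrist crop the panel (615-642) lies mid-way between the jaws (585 and 690). I'll check the depth numerically.

```bash
python3 - <<'E'
import pickle;from h import *
c,d,t,s=pickle.load(open("w5.pkl","rb"))
W=c["cam_to_world"]@np.linalg.inv(c["T_tool_cam"]);n=W[:3,1];x=W[:3,0]
E=np.array([.5185,-.235,.096])
for nm,off,uv in(("lip bottom L",-.013,(196,262)),("lip bottom R",-.013,(285,253)),("corner L",0,(100,207)),("corner R",0,(331,186))):
    o,r=ray(d,(355+uv[0]/8,190+uv[1]/8));p0=(W[:3,3] if off else E)+off*n
    p=o+r*((p0-o)@n)/(r@n);print(nm,p.round(4),"along",((p-E)@x).round(4))
print("tcp rel edge: along",(W[:3,3]-E)@x,"normal",(W[:3,3]-E)@n)
hsv=cv2.cvtColor(c["color"],cv2.COLOR_BGR2HSV)
for y in(205,225,240,330):
    xs=np.where((hsv[y,305:335,1]<40)&(hsv[y,305:335,2]>170))[0]+305
    if len(xs):print(y,[(np.linalg.inv(W)@np.r_[plane(c,(q,y),.096),1])[1].round(4) for q in(xs.min(),xs.max()+1)])
E
```

```text
lip bottom L [ 0.5101 -0.222   0.0794] along 0.0107
lip bottom R [ 0.5029 -0.2522  0.0789] along -0.0203
corner L [ 0.5282 -0.1946  0.0981] along 0.0416
corner R [ 0.5094 -0.2729  0.0961] along -0.039
tcp rel edge: along -0.00036555990346154874 normal 0.0018083028313808037
205 [np.float64(-0.0038), np.float64(0.0062)]
225 [np.float64(-0.0039), np.float64(0.0063)]
240 [np.float64(-0.0039), np.float64(0.0004)]
330 [np.float64(-0.0035), np.float64(0.0006)]
```

```bash
python3 -m creep '[[1,[0.0015,-0.0005,0],0],[1,[0.0015,-0.0005,-0.0005],0],[1,[0,0,0],0],[1,[0,0,0],0],[1,[0,0,0],0],[1,[0,0,0],0],[1,[0,0,0],0],[1,[0,0,0],0]]'
python3 - <<'E'
from workcell import sense,capture;from h import *
s=sense();c=wristcam(capture("wrist"),s);W=c["cam_to_world"]@np.linalg.inv(c["T_tool_cam"])
hsv=cv2.cvtColor(c["color"],cv2.COLOR_BGR2HSV)
for y in(240,245,325,330):
    xs=np.where((hsv[y,305:335,1]<40)&(hsv[y,305:335,2]>170))[0]+305
    if len(xs):print(y,xs.min(),xs.max(),[(np.linalg.inv(W)@np.r_[plane(c,(q,y),.096),1])[1].round(4) for q in(xs.min(),xs.max()+1)])
print(s["qvel"],s["force"])
E
```

```text
t: 19.0
position: [0.5195, -0.2326, 0.3177]
ee_rot: [-0.0, 0.785, 0.619, 0.0]
force: [0.0, -0.4, -1.2]
width: 0.0185
grasp_force: 15.0
240 320 325 [np.float64(-0.0017), np.float64(0.0015)]
245 320 325 [np.float64(-0.0017), np.float64(0.0015)]
325 319 326 [np.float64(-0.0023), np.float64(0.0023)]
330 320 326 [np.float64(-0.0017), np.float64(0.0023)]
[ 0.00097769 -0.00086339 -0.00113042  0.00234561  0.00021997 -0.0001961
  0.00251079] [ 0.00633011 -0.35268428 -1.15238592]
```

The panel is centred between the jaws to within about 0.3 mm and no contact force shows.

```bash
python3 -c "
from workcell import close_job
print(close_job())"
```

```text
the job is handed in; nothing more can be done
None
```

The keys were pressed fully down in order (green, yellow, blue), and the job was handed in with the clip held squeezed open, straddling the middle of the panel's top edge about 16 mm deep with no contact force showing.

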